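Lock the pod machine and start an espresso

ROBOT

A 6-joint arm with a two-finger parallel gripper is mounted at the origin on the work surface. World frame = base frame: x ahead of the robot, y to its left, z up, the work surface at z = 0. Lengths are in m, angles in rad, forces in N, time in s.
With the tool pointing down it reaches from about 0.425 to 0.95 m from the base axis. Payload 3.5 kg.
Tool frame: the origin (TCP) lies on the centre line of the jaws, within the pads' length; the fingertips stand 14 mm ahead of it and the grasp point (between the pads) lies 5 mm behind it (ctrl.finger_overhang is the distance from the TCP to the fingertips, in m); z points along the fingers, y is the line along which they close (so a half turn about z gives the same grasp; the last joint's range is limited). The gripper opens to 85 mm and grips with 20 to 120 N. Pads are 22 mm wide; open, the fingers measure 114 mm over their backs; the gripper's body (76 mm by 85 mm) begins 54 mm behind the grasp point. The pads swing forward as they close: fully open they stand 13 mm farther back than shut.
Start: joints at [-1.314, 0.286, 1.577, -0, 1.279, -0.15], TCP at [0.267, -0.62, 0.245] pointing down, gripper open.
Joint ranges: [-2.77, 2.77], [-0.9, 2.22], [0.21, 2.48], [-1.53, 4.67], [0.24, 2.81], [-2.84, 2.84]. Speed limits (rad/s): [2.79, 2.79, 3.14, 3.14, 3.14, 3.14].

INTERFACE

Orientations are given as a unit quaternion [x, y, z, w].
In Python, from plant import ctrl gives the robot as it stands.
- The arm moves only by the tool send_rows, never from a script. Its argument "moves" is text: rows parted by semicolons, each of 7 numbers parted by spaces: the turn, a rotation vector about the tool's x, y, z in units of 360 degrees (1.0 is 360 degrees), then the shift along the tool's x, y, z in units of 20 cm (1.0 is 20 cm), then the gripper's target within -1 to 1 (fully open at 1, half-way at 0, shut at -1). A call has 1 to 12 rows; each row is the pose to reach, as a shift and turn from the pose commanded when the call began, along the tool's axes at that moment, turning the shorter way round; what a row does not reach only later rows make up. A row lasts 1/8 s, in which the tool goes at most 62.5 mm and 10.7 degrees, less where a joint would pass 70% of its speed; a pose out of reach is approached as far as the arm can. A call with a number of a shift or a turn outside -1 to 1 is refused whole. A call with a gripper value outside its range is refused whole. The fingers move at their own pace and stop on an object; "newtons" is the grip in N (left out, the last holds). Time passes only in rows, so rows that repeat a pose let the fingers close. It gives the time, the measured TCP pose, the force, the opening and the grip force at its end, in the units of the state.
- ctrl.get_state(): the state, without advancing time (a new reading comes with each control period).
- ctrl.read_camera(name): name is "scene" or "top" or "wrist"; returns a dict with "image" (480x640x3 uint8, red, green, blue), "fovy" (degrees; the focal length in pixels is half the picture's height over the tangent of half this angle, whatever the lens; pixels are square), "cx", "cy" (the principal point, pixels), "distortion" ([k1, k2, p1, p2, k3] as OpenCV has them; the pictures are not rectified), "extrinsics" (4x4, takes a point from camera to world coordinates). Camera axes: x right, y up, looking along -z (the intrinsics and any distortion apply to the point x, -y, -z); pixel columns grow to the right and rows downward; lengths in m; the calibration is good to about 2 mm. A picture is of the moment at which its call begins. There is no depth.
- ctrl.sign_off(): hands the job in; it is judged then, once.
The state is a dict: "time": time; "qpos": joint angles; "dq": joint speeds; "joint_efforts": joint torques, N m; "eef_pos": TCP position; "tcp_rot": TCP orientation; "contact_force": force on the tool from outside, world axes, zero at the start; "wrist_torque": the same for the moment, N m; "opening": opening from 0.0 (shut) to 1.0 (fully open); "finger_force": force on a finger pad.
Only numpy, scipy, OpenCV 4.12 (cv2) and the standard library are available. Lean on these libraries where they do the work, as an engineer would, in place of code of your own. Each camera call takes 0.05 s, during which the arm holds its last target. There are 200 camera calls.

TASK

A coffee pod already lies in the red pod machine and an espresso cup stands under its spout. Push the machine's raised lever handle over towards its front (the spout side) and down, without gripping it, until it goes over its dead point and snaps down locked, and only then press the small green espresso button fully in and let it out again. Leave the large orange button alone, and do not pick up, knock or shift any of the cups and other things on the counter.

Things in the scene. Friction and masses are not known exactly. Their poses are not given: they have to be found in the camera images.
- pod_machine: Red pod machine, 270 mm deep, 120 wide (143 over the lever), fixed, roughly facing the robot (yaw within 0.45 rad). Origin: centre of its underside; x from its front (drip tray, spout) to its back (tank), y left seen from the robot, z up. Rear housing (x -6 to 106 mm) has its top at 200 mm, with the buttons. Head in front of it, to x = -104. Only the lever stands over 220 mm
- lever (a joint): Yoke lever. Radians: 0 = raised, arms rising 63 degrees (1.10 rad) towards the front; grows as the handle goes forward (machine -x) and down, to 1.10 = arms level, on the stop, locked. Resists with up to 10 N at the handle, most near 0.45; springs back up if let go well before the dead point at 0.92; past that it snaps to the stop and stays (lifting the handle out takes about 8 N)
- lever_pivot (a point): Middle of the lever's hinge line (which runs along the machine's y): 10 mm behind the machine's origin (machine x = +10 mm), 188 mm above the counter
- lever_grip (a point): Centre of the lever's handle: round black grip, 22 mm thick, 90 mm long along the machine's y, on the cross bar between the arm ends, 125 mm from the hinge line; the space between the arms (126 mm) is open. Raised: 299 mm above the counter, 57 mm in front of the hinge line; locked: 188 mm above the counter, 125 mm in front of it. Moves with the lever
- small_button (a joint): Green button (small cup, espresso), on the housing's top. Value in m: 0 = out, 0.006 = fully in; spring-returned, about 5 N fully in
- small_button_top (a point): Centre of the top of the green button, 20 mm in diameter, 218 mm above the counter when out; it is pressed straight down. Lies at machine x = 58 mm, y = +30 mm
- large_button (a joint): Orange button (large cup). Value in m: 0 = out, 0.006 = fully in; to be left alone
- large_button_top (a point): Centre of the top of the orange button, 28 mm in diameter, same height, at machine x = 58 mm, y = -30 mm (60 mm from the green one)
- espresso_cup: White espresso cup, 60 mm across, 55 mm high, loose on the drip tray (34 mm above the counter) under the spout. Origin: centre of its underside
- tea_caddy: Dark red round tea tin, 79 mm across, 130 mm high with its brass knob, loose on the counter to the left of the machine. Origin: centre of its underside
- sugar_jar: Amber glass jar with a steel lid, 72 mm across, 105 mm high, loose, right of the machine. Origin: centre of its underside
- saucer: White saucer, 124 mm across, 13 mm high, loose, right of the machine's front; the blue cup stands on it. Origin: centre of its underside
- tasting_cup: Blue cup, 72 mm across, 60 mm high, standing loose on the saucer. Origin: centre of its underside
- scoop: Brass scoop: a cup 52 mm across and 40 mm high standing upright, with a straight handle 75 mm long at its rim, loose, left of the machine's front. Origin: centre of the cup's underside; handle along its own -x
- milk_jug: Steel milk jug with a handle, 72 mm across, 85 mm high, loose, on the right part of the counter. Origin: centre of its underside
- pod_carton: Open cardboard carton of coffee pods, 160 x 110 mm, 70 mm high, loose, on the left part of the counter. Origin: centre of its underside
- spout (a point): The outlet of the pod machine's spout, 100 mm above the counter, 55 mm in front of the machine's origin; the cup stands under it

How it is judged:
On the way, in this order (a step that is already met when the one before it is completed fails the run):
1. the lever has been pushed over its dead point and has snapped down to its stop (joint over 1.05 of 1.10 rad), with neither button pressed (value of joint lever above 1.05 rad and value of joint each of small_button, large_button below 0.0015 m), for 0.2 s.
2. the green button is pressed in (over 4.5 of 6 mm) with the lever locked (value of joint lever above 1.05 rad and value of joint small_button above 0.0045 m), for 0.06 s.
At the end, for the whole second after the job is handed in: the lever stays locked against its stop (joint over 1.05 of 1.10 rad), both buttons are out again (under 1.5 mm), the espresso cup stands upright within 12 mm of its first place and within 20 mm of the point under the spout, and every other loose thing is within 20 mm of its first place (all of step 1 and velocity of joint lever below 0.05 rad/s and horizontal distance between espresso_cup and spout below 0.02 m and angle between espresso_cup's own z axis and vertical below 0.1 rad and distance of espresso_cup from where it was at the start of the episode below 0.012 m and linear speed of espresso_cup below 0.01 m/s and distance of each of tea_caddy, sugar_jar, saucer, tasting_cup, scoop, milk_jug, pod_carton from where it was at the start of the episode below 0.02 m and horizontal distance between tasting_cup and saucer below 0.02 m); the robot touches nothing.
It fails at once if the lever handle is gripped between the fingers (x of the grasp point in the frame of lever_grip between -0.014 and 0.014 m and y of the grasp point in the frame of lever_grip between -0.06 and 0.06 m and z of the grasp point in the frame of lever_grip between -0.014 and 0.014 m and contact force between the fingers and pod_machine above 12 N).
It fails at once if the large orange button is pressed (over 2.5 mm) (value of joint large_button above 0.0025 m).
It fails at once if the green button is pressed (over 2.5 mm) while the lever is not locked (value of joint small_button above 0.0025 m and value of joint lever below 1 rad).
It fails at once if the espresso cup is lifted, tipped or shifted by more than 12 mm (distance of espresso_cup from where it was at the start of the episode above 0.012 m or angle between espresso_cup's own z axis and vertical above 0.3 rad).
It fails at once if another loose thing on the counter (caddy, jar, saucer, cup, scoop, jug, carton) is lifted or shifted by more than 20 mm (distance of any of tea_caddy, sugar_jar, saucer, tasting_cup, scoop, milk_jug, pod_carton from where it was at the start of the episode above 0.02 m).
It also fails if it takes over 48 s, if anything falls off the work surface, if the arm or the gripper's body presses on something with over 40 N, if the wrist force passes 120 N, or if a joint passes its speed limit or range.

## Working session

There is one attempt and no reset: what is moved stays moved. The work goes in short steps, Python scripts to look and compute and a tool call to move; the robot and the scene stay as the last step left them, time stands still between calls to the robot, and variables do not carry over. Pictures are saved under pics/ and viewed, at most 10 in all, crops included, and the job is handed in when it is done.

Besides the shell and the picture viewer there is one more tool, called after ">>>" by a JSON object that holds its "op" and its "data". send_rows: Moves the arm, as the interface text tells. Its arguments: {"type":"object","properties":{"moves":{"type":"string"},"newtons":{"type":"number"}},"required":["moves"]}

```bash
mkdir -p pics; cat > h.py <<'E'
import numpy as np,cv2
from plant import ctrl
def K(c):
    f=240/np.tan(np.radians(c['fovy'])/2); return np.array([[f,0,c['cx']],[0,f,c['cy']],[0,0,1.]])
def ray(c,u,v):
    p=cv2.undistortPoints(np.array([[[u,v]]],float),K(c),np.array(c['distortion'],float))[0,0]
    E=np.array(c['extrinsics']); return E[:3,3],E[:3,:3]@np.array([p[0],-p[1],-1])
def atz(c,u,v,z):
    o,d=ray(c,u,v); return o+d*(z-o[2])/d[2]
def proj(c,P):
    E=np.array(c['extrinsics']); q=(np.atleast_2d(P)-E[:3,3])@E[:3,:3]; q=q*[1,-1,-1]
    return cv2.projectPoints(q.reshape(-1,1,3),np.zeros(3),np.zeros(3),K(c),np.array(c['distortion'],float))[0][:,0]
E
python3 - <<'E'
from h import *
import pickle
for n in('scene','top'):
    c=ctrl.read_camera(n);pickle.dump(c,open(n+'.pkl','wb'));cv2.imwrite(f'pics/{n}.png',c['image'][:,:,::-1]);print(n,c['fovy'],np.round(c['extrinsics'],3).tolist())
s=ctrl.get_state();print(s)
E
```

```text
scene 45.46245616224094 [[-0.766, -0.469, 0.44, 1.314], [0.643, -0.558, 0.524, 0.898], [-0.0, 0.684, 0.729, 1.459], [0.0, 0.0, 0.0, 1.0]]
top 54.54189138828042 [[0.002, 0.998, -0.07, 0.466], [-1.0, 0.003, 0.007, 0.001], [0.007, 0.07, 0.998, 1.667], [0.0, 0.0, 0.0, 1.0]]
{'time': 0.1, 'qpos': array([-1.31395965e+00,  2.87073818e-01,  1.57803688e+00, -2.27317241e-05,
        1.27861486e+00, -1.49969859e-01]), 'dq': array([-2.50044118e-04, -2.05211373e-03, -3.36269959e-03, -5.44569635e-05,
        1.28710383e-03, -6.73989947e-04]), 'joint_efforts': array([ 6.28293546e-04, -4.07295942e+01, -2.93699080e+01, -1.34514812e-04,
        3.40077560e-03,  1.07541598e-05]), 'eef_pos': array([ 0.26697751, -0.61933677,  0.24408425]), 'tcp_rot': array([ 9.79383558e-01,  2.02006706e-01, -6.78220059e-05, -1.06434558e-03]), 'contact_force': array([-0.02897499,  0.90150655, -0.37167579]), 'wrist_torque': array([-0.00986567,  0.01602155, -0.01187124]), 'finger_force': 0.0, 'opening': 0.9975214101022796}
```

View pics/scene.png

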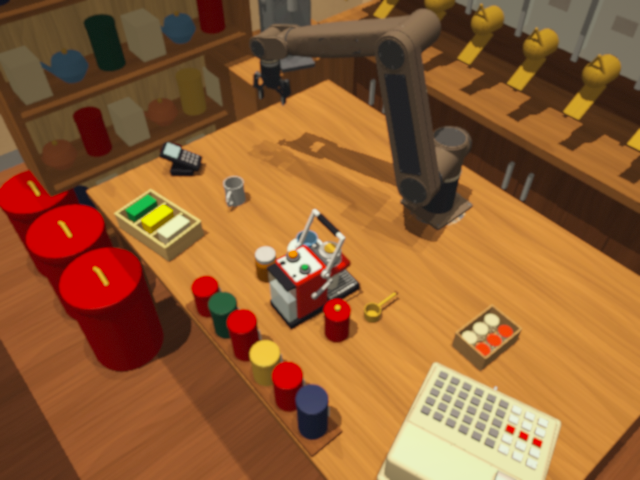

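View pics/top.png

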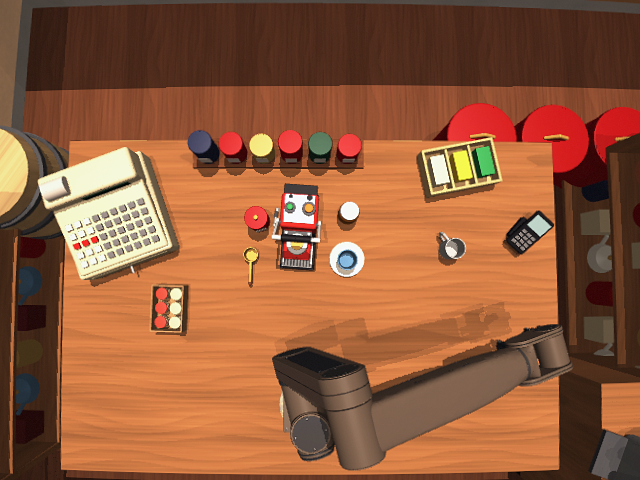

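The scene view shows the machine at about (305,280). In the top view it is at about (298,228), with the green button near (290,208), the orange near (308,208) and the handle near (297,238). I'll enlarge it next.

```bash
python3 - <<'E'
from h import *
import pickle
c=pickle.load(open('top.pkl','rb'));im=c['image'][170:290,230:390,::-1]
cv2.imwrite('pics/tc.png',cv2.resize(im,None,fx=5,fy=5,interpolation=cv2.INTER_CUBIC))
E
```

```text
(no output)
```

View pics/tc.png

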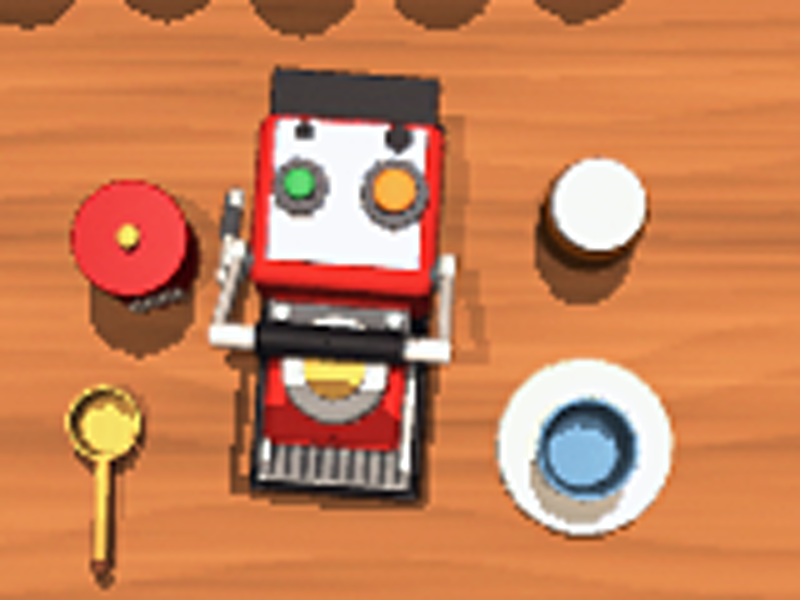

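The crop shows the green button at (300,184), orange at (395,190), and the grip from (258,338) to (404,345). The tray's front corners are at about (250,488) and (416,498).

```bash
python3 - <<'E'
from h import *
import pickle
c=pickle.load(open('top.pkl','rb'))
P=lambda u,v,z:atz(c,230+(u+.5)/5-.5,170+(v+.5)/5-.5,z)
g=P(300,184,.218);o=P(395,190,.218);a=P(258,339,.299);b=P(404,345,.299)
print(g,o,np.linalg.norm(g-o),a,b,np.linalg.norm(a-b),(a+b)/2)
y1=np.arctan2(*(-(g-o)[[0]],(g-o)[[1]]));y2=np.arctan2(*(-(a-b)[[0]],(a-b)[[1]]));print('yaw',y1,y2)
m=(g+o)/2;h=(a+b)/2;d=(m-h)[:2];print('axis yaw',np.arctan2(d[1],d[0]),np.linalg.norm(d),'expect .105')
E
```

```text
[0.67081474 0.06536586 0.218     ] [0.66720955 0.00575757 0.218     ] 0.05971721487264445 [0.56722524 0.08593598 0.299     ] [ 5.63934606e-01 -1.14992047e-04  2.99000000e-01] 0.08611386248362356 [0.56557992 0.04291049 0.299     ]
yaw [-0.06040782] [-0.03822189]
axis yaw -0.07093001201530968 0.10369295539141704 expect .105
```

```bash
cat >> h.py <<'E'
from scipy.spatial.transform import Rotation as Ro
yaw=-0.06; ex=np.array([np.cos(yaw),np.sin(yaw),0]); ey=np.array([-np.sin(yaw),np.cos(yaw),0]); ez=np.array([0,0,1.])
O=np.array([.6111,.0391,0]); G=np.array([.6708,.0654,.218])
def C(th): f=1.10-th; return O+.010*ex+.188*ez+.125*(-np.cos(f)*ex+np.sin(f)*ez)
def Rt(t):  # tilt t: tool z = forward/down
    z=-np.sin(t)*ex-np.cos(t)*ez; y=-ey; return Ro.from_matrix(np.c_[np.cross(y,z),y,z])
def row(p0,R0,p,R):
    return np.round(np.r_[(R0.inv()*R).as_rotvec()/2/np.pi,R0.inv().apply(p-p0)/.2],4)
def push(th,t,gap=0): R=Rt(t); d=R.as_matrix()[:,2]; return C(th)-(.011+gap+ctrl.finger_overhang)*d,R
E
python3 - <<'E'
from h import *
s=ctrl.get_state();p0=s['eef_pos'];R0=Ro.from_quat(s['tcp_rot']);t=np.radians(30)
print(ctrl.finger_overhang)
p,R=push(0,t,.05);print(p,C(0))
print(row(p0,R0,p+[0,0,.03],R))
E
```

```text
0.014
[0.60191704 0.03965164 0.36435283] [0.56448452 0.04190029 0.29940092]
[ 0.0191 -0.0818  0.0727  2.842  -2.365  -0.7455]
```

>>> {"op": "send_rows", "data": {"moves": "0 0 0 0.5 -0.4 -0.75 -1; 0 0 0 0.5 -0.4 -0.75 -1; 0 0 0 0.95 -0.8 -0.75 -1; 0 0 0 0.95 -0.8 -0.75 -1; 0 0 0 0.95 -0.8 -0.75 -1; 0 0 0 0.95 -0.8 -0.75 -1"}}

```text
time: 0.85
eef_pos: [0.3798, -0.3955, 0.3975]
tcp_rot: [0.979, 0.204, 0.001, 0.002]
contact_force: [-0.2, -1.5, 0.2]
opening: -0.006
finger_force: 0.0
```

>>> {"op": "send_rows", "data": {"moves": "0 0 0 0.95 -0.8 0 -1; 0 0 0 0.95 -0.8 0 -1; 0 0 0 0.95 -0.8 0 -1; 0 0 0 0.95 -0.8 0 -1; 0 0 0 0.95 -0.8 0 -1"}}

```text
time: 1.48
eef_pos: [0.4904, -0.1731, 0.3942]
tcp_rot: [0.979, 0.205, -0.001, -0.001]
contact_force: [-1.1, 0.1, 0.2]
opening: -0.001
finger_force: 0.0
```

>>> {"op": "send_rows", "data": {"moves": "0.019 -0.082 0.073 0.94 -0.77 0 -1; 0.019 -0.082 0.073 0.94 -0.77 0 -1; 0.019 -0.082 0.073 0.94 -0.77 0 -1; 0.019 -0.082 0.073 0.94 -0.77 0 -1; 0.019 -0.082 0.073 0.94 -0.77 0 -1; 0.019 -0.082 0.073 0.94 -0.77 0 -1; 0.019 -0.082 0.073 0.94 -0.77 0 -1"}}

```text
time: 2.35
eef_pos: [0.6008, 0.0383, 0.3964]
tcp_rot: [0.966, -0.031, -0.258, -0.006]
contact_force: [0.1, -0.3, 0.4]
opening: 0.004
finger_force: 0.0
```

```bash
python3 - <<'E'
from h import *
s=ctrl.get_state();p0=s['eef_pos'];R0=Ro.from_quat(s['tcp_rot']);t=np.radians(30)
print(s['time'],p0,R0.as_matrix()[:,2],s['qpos'],s['contact_force'],s['opening'])
p,R=push(0,t,.05);print(row(p0,R0,p+[0,0,.03],R))
c=ctrl.read_camera('wrist');cv2.imwrite('pics/w1.png',c['image'][:,:,::-1])
print(proj(c,[C(0),C(0)+.045*ey,C(0)-.045*ey,G]))
E
```

```text
2.35 [0.60084633 0.03828582 0.3963916 ] [-0.4980383   0.0286818  -0.86668057] [-0.09695932  0.32595109  1.31319734 -0.02188001  2.02430072  1.53469002] [ 0.12246037 -0.32492871  0.39236608] 0.0036026831604306837
[ 0.0002 -0.0002 -0.0009  0.0093 -0.0072  0.0064]
[[313.5924041  221.8302998 ]
 [235.59457806 222.45046434]
 [391.63035548 221.35532603]
 [258.18568742 -15.43448942]]
```

View pics/w1.png

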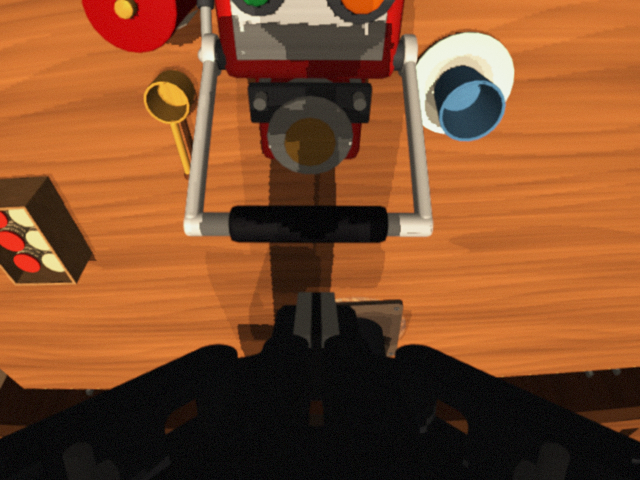

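The wrist view shows the handle centred at about (308,224) against the predicted (313,222), so the pose is good to about 3 mm. The shut fingertips are at (317,295).

```bash
python3 - <<'E'
from h import *
s=ctrl.get_state();p0=s['eef_pos'];R0=Ro.from_quat(s['tcp_rot']);t=np.radians(30)
for th,g in((0,.03),(0,.006),(.1,0),(.25,0),(.4,0),(.55,0),(.7,0),(.82,0),(.92,0),(1.0,0),(1.06,0)):
    print(th,row(p0,R0,push(th,t,g)[0],R0))
E
```

```text
0 [ 0.      0.      0.      0.0851 -0.007   0.2376]
0 [ 0.      0.      0.      0.0849 -0.0072  0.3576]
0.1 [ 0.      0.      0.      0.0534 -0.0071  0.4416]
0.25 [ 0.      0.      0.      0.0166 -0.007   0.5277]
0.4 [ 0.      0.      0.     -0.0069 -0.007   0.6184]
0.55 [ 0.      0.      0.     -0.0165 -0.0071  0.7116]
0.7 [ 0.      0.      0.     -0.0121 -0.0072  0.8051]
0.82 [ 0.      0.      0.      0.0014 -0.0074  0.8788]
0.92 [ 0.      0.      0.      0.0194 -0.0076  0.9387]
1.0 [ 0.      0.      0.      0.038  -0.0077  0.9851]
1.06 [ 0.      0.      0.      0.0544 -0.0078  1.0188]
```

>>> {"op": "send_rows", "data": {"moves": "0 0 0 0.085 -0.007 0.24 -1; 0 0 0 0.085 -0.007 0.36 -1; 0 0 0 0.07 -0.007 0.4 -1; 0 0 0 0.053 -0.007 0.44 -1; 0 0 0 0.035 -0.007 0.485 -1; 0 0 0 0.017 -0.007 0.53 -1; 0 0 0 0.005 -0.007 0.575 -1; 0 0 0 -0.007 -0.007 0.62 -1; 0 0 0 -0.007 -0.007 0.62 -1"}}

```text
time: 3.52
eef_pos: [0.5381, 0.0447, 0.2937]
tcp_rot: [0.966, -0.03, -0.258, -0.006]
contact_force: [-0.7, -1.6, 11.7]
opening: -0.002
finger_force: 4.6
```

```bash
python3 - <<'E'
from h import *
s=ctrl.get_state();p0=s['eef_pos'];R0=Ro.from_quat(s['tcp_rot']);t=np.radians(30)
print(p0,push(.4,t)[0],s['contact_force'])
c=ctrl.read_camera('wrist');cv2.imwrite('pics/w2.png',c['image'][:,:,::-1])
p0=push(.4,t)[0]
for th in(.4,.55,.7,.82,.92,1,1.06,1.1): print(th,row(p0,R0,push(th,t,0)[0],R0)[3:])
E
```

```text
[0.53812981 0.04471311 0.29368808] [0.53812628 0.04348369 0.29017785] [-0.73122602 -1.64545671 11.71081204]
0.4 [0. 0. 0.]
0.55 [-0.0097 -0.0002  0.0932]
0.7 [-0.0054 -0.0005  0.1867]
0.82 [ 0.0082 -0.0008  0.2604]
0.92 [ 0.0261 -0.001   0.3203]
1 [ 0.0447 -0.0012  0.3667]
1.06 [ 0.0611 -0.0014  0.4004]
1.1 [ 0.0731 -0.0015  0.4223]
```

View pics/w2.png

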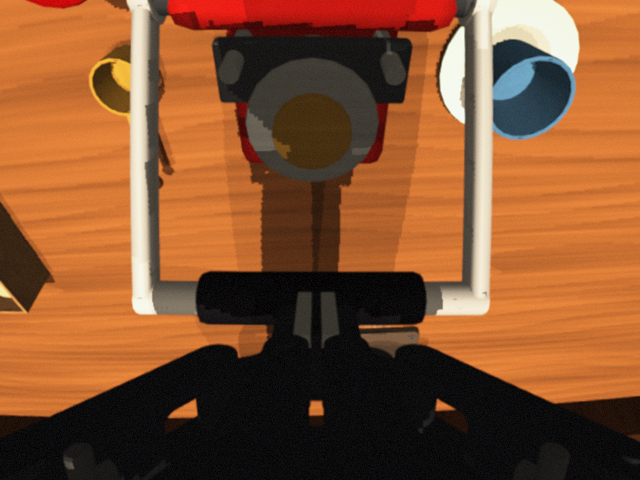

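The fingertips press on the middle of the grip at about (317,295), with the lever at roughly 0.4 rad. I'll carry on along the arc.

>>> {"op": "send_rows", "data": {"moves": "0 0 0 -0.005 0 0.045 -1; 0 0 0 -0.01 0 0.09 -1; 0 0 0 -0.007 0 0.14 -1; 0 0 0 -0.005 0 0.187 -1; 0 0 0 0.008 0 0.26 -1; 0 0 0 0.026 0 0.32 -1; 0 0 0 0.045 0 0.367 -1; 0 0 0 0.061 0 0.4 -1; 0 0 0 0.067 0 0.412 -1; 0 0 0 0.067 0 0.412 -1; 0 0 0 0.067 0 0.412 -1"}}

```text
time: 4.95
eef_pos: [0.5088, 0.0466, 0.2108]
tcp_rot: [0.965, -0.03, -0.259, -0.006]
contact_force: [0.4, -0.0, -0.6]
opening: -0.0
finger_force: 0.0
```

```bash
python3 - <<'E'
from h import *
s=ctrl.get_state();print(s['eef_pos'],push(1.1,np.radians(30))[0],s['contact_force'])
E
```

```text
[0.50879332 0.04663632 0.21078634] [0.50878444 0.04524631 0.20965064] [ 0.37325449 -0.04517509 -0.55703485]
```

No force remains, so the lever has snapped down. I'll back off, go upright above the green button and look.

>>> {"op": "send_rows", "data": {"moves": "0 0 0 0 0 -0.3 -1; 0 0 0 0 0 -0.6 -1; 0 0 0 0 0 -0.8 -1; 0 0 0 0 0 -0.8 -1"}}

```text
time: 5.45
eef_pos: [0.5905, 0.0419, 0.353]
tcp_rot: [0.966, -0.03, -0.255, -0.006]
contact_force: [0.3, 0.5, 1.1]
opening: 0.001
finger_force: 0.0
```

```bash
python3 - <<'E'
from h import *
s=ctrl.get_state();p0=s['eef_pos'];R0=Ro.from_quat(s['tcp_rot']);print(p0)
print(row(p0,R0,G+[0,0,.014+.05],Rt(0)))
c=ctrl.read_camera('wrist');cv2.imwrite('pics/w3.png',c['image'][:,:,::-1])
print(proj(c,[C(1.1),C(1.1)+.045*ey,C(1.1)-.045*ey,G,G-.06*ey,C(1.0)]))
E
```

```text
[0.59047905 0.0419407  0.35297389]
[ 5.000e-04  8.210e-02 -5.000e-04  5.172e-01 -1.433e-01  1.140e-01]
[[317.69820459 220.78540286]
 [261.0742676  221.1218537 ]
 [374.27955221 220.52875973]
 [253.64807012 -18.21555567]
 [383.63136006 -18.62892743]
 [317.82999381 230.83220375]]
```

View pics/w3.png

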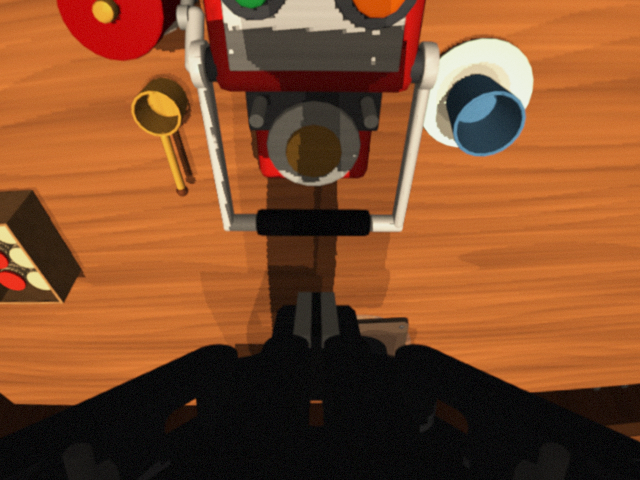

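The handle is at (313,222), matching the locked prediction (318,221), so the lever is down. The buttons are at the top edge. I'll move to a hover just short of the green button for a closer look.

>>> {"op": "send_rows", "data": {"moves": "0 0.082 0 0.25 -0.12 -0.05 -1; 0 0.082 0 0.25 -0.12 -0.05 -1; 0 0.082 0 0.25 -0.12 -0.05 -1; 0 0.082 0 0.25 -0.12 -0.05 -1; 0 0.082 0 0.25 -0.12 -0.05 -1"}}

```text
time: 6.12
eef_pos: [0.6377, 0.063, 0.3316]
tcp_rot: [0.999, -0.031, -0.006, 0.002]
contact_force: [0.2, 0.0, 0.6]
opening: 0.003
finger_force: 0.0
```

```bash
python3 - <<'E'
from h import *
import pickle
s=ctrl.get_state();p0=s['eef_pos'];R0=Ro.from_quat(s['tcp_rot']);print(p0,R0.as_matrix()[:,2])
c=ctrl.read_camera('wrist');cv2.imwrite('pics/w4.png',c['image'][:,:,::-1]);pickle.dump(c,open('w4.pkl','wb'))
print(proj(c,[C(1.1),G,G-.06*ey,p0+R0.apply([0,0,.014])]))
E
```

```text
[0.63771469 0.06302256 0.33164906] [-0.01231238 -0.00277429 -0.99992035]
[[348.28862058 403.73929226]
 [308.03054722 188.45230079]
 [408.92690604 188.36158306]
 [316.72056726 311.52478205]]
```

View pics/w4.png

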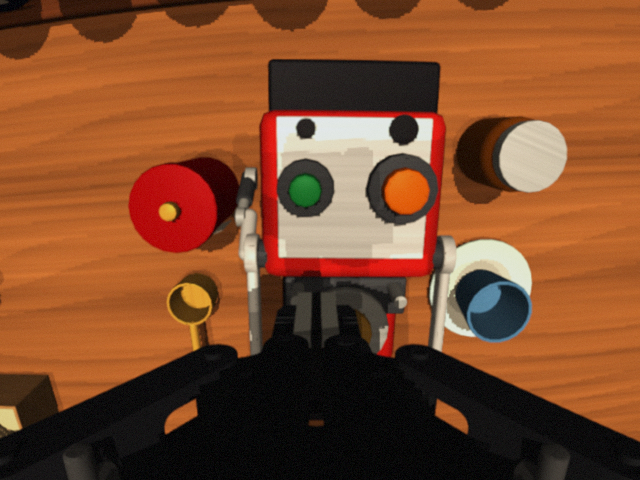

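The green button is at (305,191) against the predicted (308,188), and orange at (407,191). The corrected target is about (0.6695, 0.067).

```bash
python3 - <<'E'
from h import *
s=ctrl.get_state();p0=s['eef_pos'];R0=Ro.from_quat(s['tcp_rot'])
for z in(.28,.235,.224):print(row(p0,R0,np.array([.6695,.067,z]),Rt(0)))
E
```

```text
[ 0.0006  0.0018 -0.0003  0.1583 -0.0309  0.2567]
[ 6.000e-04  1.800e-03 -3.000e-04  1.609e-01 -3.170e-02  4.817e-01]
[ 6.000e-04  1.800e-03 -3.000e-04  1.615e-01 -3.190e-02  5.367e-01]
```

>>> {"op": "send_rows", "data": {"moves": "0 0.002 0 0.158 -0.031 0.2 -1; 0 0.002 0 0.159 -0.031 0.3 -1; 0 0.002 0 0.16 -0.031 0.42 -1; 0 0.002 0 0.161 -0.032 0.48 -1; 0 0.002 0 0.161 -0.032 0.515 -1; 0 0.002 0 0.161 -0.032 0.537 -1; 0 0.002 0 0.161 -0.032 0.537 -1; 0 0.002 0 0.161 -0.032 0.537 -1"}}

```text
time: 7.18
eef_pos: [0.6698, 0.0671, 0.23]
tcp_rot: [1.0, -0.031, 0.003, 0.002]
contact_force: [-6.7, 0.5, 11.3]
opening: 0.003
finger_force: 5.3
```

>>> {"op": "send_rows", "data": {"moves": "0 0 0 0 0 0 -1; 0 0 0 0 0 0 -1"}}

```text
time: 7.42
eef_pos: [0.6698, 0.0671, 0.23]
tcp_rot: [1.0, -0.031, 0.003, 0.002]
contact_force: [-7.5, -0.5, 10.5]
opening: 0.0
finger_force: 5.3
```

```bash
python3 - <<'E'
from h import *
c=ctrl.read_camera('wrist');s=ctrl.get_state();print(s['eef_pos'],s['contact_force'],s['wrist_torque'])
d=ctrl.read_camera('scene')
a=c['image'][150:390,200:480,::-1];b=d['image'][220:340,240:380,::-1]
cv2.imwrite('pics/w5.png',np.vstack([cv2.resize(a,(560,280)),cv2.resize(b,(560,320),interpolation=cv2.INTER_CUBIC)]))
E
```

```text
[0.669838   0.06708208 0.22995717] [-5.57635285  0.03087169 11.09567248] [-0.01928355  1.20708642 -0.00293769]
```

View pics/w5.png

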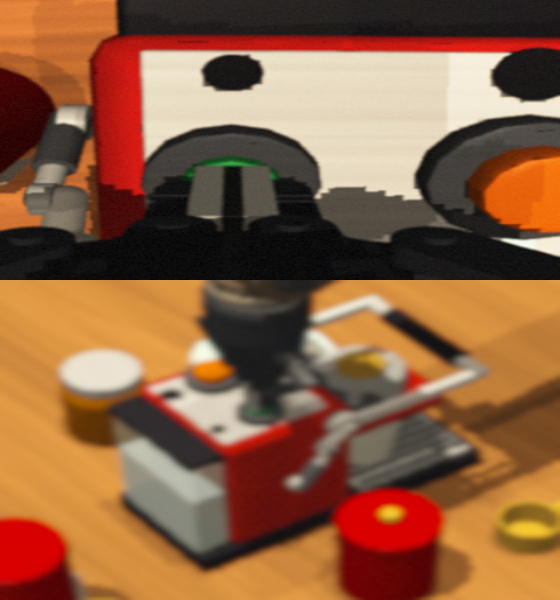

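The fingertips stand on the green button, with a sliver of green at their back edge and the lever visibly down. They may be overlapping the collar at the front, so I'll lift, shift 3 mm back and press again while watching the force.

>>> {"op": "send_rows", "data": {"moves": "0 0 0 0 0 -0.08 -1; 0 0 0 0.015 0 -0.08 -1; 0 0 0 0.015 0 -0.08 -1"}}

```text
time: 7.9
eef_pos: [0.6728, 0.067, 0.2407]
tcp_rot: [1.0, -0.031, 0.002, 0.002]
contact_force: [-0.6, -0.7, -0.4]
opening: 0.004
finger_force: 0.0
```

>>> {"op": "send_rows", "data": {"moves": "0 0 0 0 0 0.05 -1; 0 0 0 0 0 0.05 -1"}}

```text
time: 8.15
eef_pos: [0.6732, 0.067, 0.2311]
tcp_rot: [1.0, -0.031, 0.003, 0.002]
contact_force: [0.1, -1.0, 4.3]
opening: -0.004
finger_force: 2.1
```

>>> {"op": "send_rows", "data": {"moves": "0 0 0 0 0 0.015 -1; 0 0 0 0 0 0.015 -1"}}

```text
time: 8.4
eef_pos: [0.6733, 0.067, 0.2301]
tcp_rot: [1.0, -0.031, 0.003, 0.002]
contact_force: [-2.3, -0.5, 7.4]
opening: -0.001
finger_force: 4.2
```

>>> {"op": "send_rows", "data": {"moves": "0 0 0 0 0 0.015 -1; 0 0 0 0 0 0.015 -1"}}

```text
time: 8.65
eef_pos: [0.6733, 0.067, 0.2299]
tcp_rot: [1.0, -0.031, 0.003, 0.002]
contact_force: [-5.2, 0.5, 16.3]
opening: 0.0
finger_force: 7.9
```

>>> {"op": "send_rows", "data": {"moves": "0 0 0 0 0 0.015 -1; 0 0 0 0 0 0.015 -1"}}

```text
time: 8.9
eef_pos: [0.6734, 0.067, 0.2298]
tcp_rot: [1.0, -0.031, 0.003, 0.002]
contact_force: [-10.0, -0.0, 22.7]
opening: -0.0
finger_force: 11.5
```

The press reaches a hard stop at TCP z = 0.230. I'll map force against height on the way out, to tell the button's full travel from contact with the collar.

>>> {"op": "send_rows", "data": {"moves": "0 0 0 0 0 -0.055 -1; 0 0 0 0 0 -0.055 -1; 0 0 0 0 0 -0.055 -1"}}

```text
time: 9.28
eef_pos: [0.6731, 0.067, 0.2323]
tcp_rot: [1.0, -0.031, 0.002, 0.002]
contact_force: [3.2, 0.1, 3.4]
opening: -0.005
finger_force: 1.8
```

>>> {"op": "send_rows", "data": {"moves": "0 0 0 0 0 -0.01 -1; 0 0 0 0 0 -0.01 -1; 0 0 0 0 0 -0.01 -1"}}

```text
time: 9.65
eef_pos: [0.6725, 0.067, 0.2344]
tcp_rot: [1.0, -0.031, 0.001, 0.002]
contact_force: [1.4, -0.5, 2.4]
opening: -0.0
finger_force: 1.1
```

>>> {"op": "send_rows", "data": {"moves": "0 0 0 0 0 -0.01 -1; 0 0 0 0 0 -0.01 -1; 0 0 0 0 0 -0.01 -1"}}

```text
time: 10.02
eef_pos: [0.672, 0.0671, 0.2362]
tcp_rot: [1.0, -0.031, 0.001, 0.002]
contact_force: [-0.4, -1.1, 1.0]
opening: -0.0
finger_force: 0.1
```

>>> {"op": "send_rows", "data": {"moves": "0 0 0 0 0 -0.01 -1; 0 0 0 0 0 -0.01 -1; 0 0 0 0 0 -0.01 -1"}}

```text
time: 10.4
eef_pos: [0.6726, 0.067, 0.239]
tcp_rot: [1.0, -0.031, 0.002, 0.002]
contact_force: [0.7, 0.2, -0.3]
opening: 0.001
finger_force: 0.0
```

The force climbs steadily from 0 N at 0.236 to about 5 N at the 0.230 stop. That is exactly the button's 6 mm travel and rated force, so it was pressed fully. I'll retreat and check.

>>> {"op": "send_rows", "data": {"moves": "0 0 0 0 0 -0.3 -1; 0 0 0 0 0 -0.6 -1; 0 0 0 -0.3 0 -0.7 -1; 0 0 0 -0.3 0 -0.7 -1; 0 0 0 -0.3 0 -0.7 -1; 0 0 0 -0.3 0 -0.7 -1"}}

```text
time: 11.15
eef_pos: [0.6128, 0.0711, 0.3775]
tcp_rot: [1.0, -0.031, 0.001, 0.002]
contact_force: [-0.5, 0.2, -0.3]
opening: 0.002
finger_force: 0.0
```

```bash
python3 - <<'E'
from h import *
c=ctrl.read_camera('wrist');s=ctrl.get_state();print(s['eef_pos'],s['contact_force'],s['time'],proj(c,[C(1.1),C(.9)]))
d=ctrl.read_camera('scene')
cv2.imwrite('pics/w6.png',np.hstack([cv2.resize(c['image'],(400,300)),cv2.resize(d['image'][170:350,200:440],(400,300))])[:,:,::-1])
E
```

```text
[0.61280911 0.07110036 0.37734771] [ 0.96329429 -0.14145164  0.6222516 ] 11.2 [[352.37201236 349.60111684]
 [355.1831752  362.12955913]]
```

View pics/w6.png

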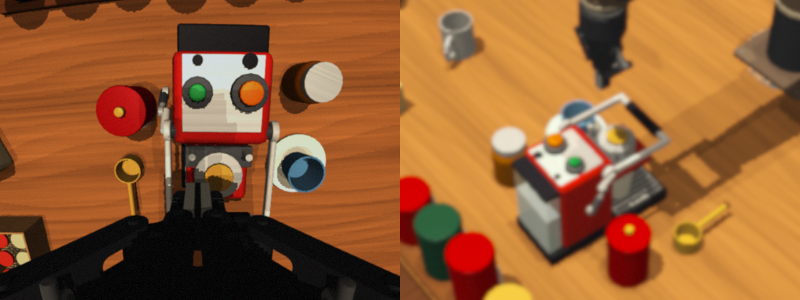

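The lever is level (handle at (645,118) in the right half). Both buttons are out, at (197,92) and (252,93) on the left, and everything else is in place. I'm handing in.

```bash
python3 -c "
from plant import ctrl
print(ctrl.sign_off())"
```

```text
the job is handed in; nothing more can be done
None
```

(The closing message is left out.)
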